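# Fetch the batten from the middle of the board stack for drilling

### The arm

A 7-joint arm with a two-finger parallel gripper is mounted at the origin on the work surface. World frame = base frame: x ahead of the robot, y to its left, z up, the work surface at z = 0. Lengths are in mm, angles in degrees, forces in N, time in s.
With the tool pointing down it reaches from about 425 to 875 mm from the base axis. Payload 4.7 kg.
Tool frame: the origin (TCP) lies between the finger pads; the fingertips stand 22 mm ahead of it and the grasp point (between the pads) lies 3 mm ahead of it; z points along the fingers, y is the line along which they close (so a half turn about z gives the same grasp; the last joint's range is limited). The gripper opens to 87 mm and grips with 3 to 60 N. Pads are 19 mm wide; open, the fingers measure 117 mm over their backs; the gripper's body (75 mm by 190 mm) begins 51 mm behind the grasp point.
Start: joints at [67.729, 18.392, -4.016, 83.108, 1.295, 78.541, -3.26], TCP at [254.78, -598.005, 244.587] pointing down, gripper open.
Joint ranges: [-163.93, 163.93], [-17.29, 119.83], [-79.2, 71.16], [3.27, 140.29], [-89.18, 269.18], [5.43, 117.66], [-154.24, 154.24]. Speed limits (degrees/s): [147.25, 147.25, 180, 180, 180, 180, 180].

### API

Orientations are given as [roll, pitch, yaw] about the fixed x, y, z axes, in that order (R = Rz(yaw) Ry(pitch) Rx(roll)).
In Python, from cell import status, snapshot, camera_info, order gives the robot as it stands.
- The arm moves only by the tool jog_arm, never from a script. Its argument "commands" is text: rows parted by semicolons, each of 4 numbers parted by spaces: the shift along the tool's x, y, z in mm, then the turn about the tool's z in degrees. A call has 1 to 8 rows; each row shifts and turns the commanded pose from where the row before left it, along the tool's axes as they then stand; what a row does not reach is not made up. A row lasts 1/8 s, in which the tool goes at most 62.5 mm and 10.7 degrees, less where a joint would pass 70% of its speed; a pose out of reach is approached as far as the arm can. A call with a gripper value outside its range is refused whole. "grip" is the closure, from 0 (fully open) to 1 (shut), set as the call begins (left out, the last holds). The fingers move at their own pace and stop on an object; "squeeze" is the grip in N (left out, the last holds). Time passes only in rows, so rows that do not move let the fingers close. It gives the time, the measured TCP pose, the force, the opening and the grip force at its end, in the units of the state.
- status.sense(): the state, without advancing time (a new reading comes with each control period).
- snapshot(name): name is "scene" or "top" or "wrist"; returns (picture, depth): 384x512x3 uint8, red, green, blue; 384x512 float32, mm along the optical axis (not along the pixel's ray), 0 where there is no reading.
- camera_info(name): a dict with "vertical_fov" (degrees; the focal length in pixels is half the picture's height over the tangent of half this angle, whatever the lens; pixels are square), "cx", "cy" (the principal point, pixels), "R" (3x3) and "t" (3): a world point X has camera coordinates R X + t; the wrist camera has in their place "mount" (4x4, takes a point from camera to tool coordinates, whose origin is the TCP and whose axes are the flange's). Camera axes: x right, y down, z forward; pixel columns grow to the right and rows downward; lengths in mm; the calibration is good to about 2 mm. A picture is of the moment at which its call begins: read the wrist's pose just before it. camera_info takes no time and is no camera call.
- order.job_done(): hands the job in; it is judged then, once.
The state is a dict: "time_s": time; "joints": joint angles; "dq": joint speeds; "tau": joint torques, N m; "position": TCP position; "eef_rot": TCP orientation; "force": force on the tool from outside, world axes, zero at the start; "moment": the same for the moment, N m; "gripper_width": opening from 0.0 (shut) to 1.0 (fully open); "gripper_force": force on a finger pad.
Only numpy, scipy, OpenCV 4.12 (cv2) and the standard library are available. Lean on these libraries where they do the work, as an engineer would, in place of code of your own. Each camera call takes 0.05 s, during which the arm holds its last target. There are 200 camera calls.

### The job

The narrow batten in the middle of the three-high stack of boards is next for drilling. Lift the top board off and set it aside on the bench, lay the batten flat on the bed of the pocket-hole jig, lengthwise between the two end stops and fully on the bed, then put the top board back on the stack, flat, centred on the bottom board and lined up with it. Leave the bottom board where it lies.

Things in the scene. Friction and masses are not known exactly. Their poses are not given: they have to be found in the camera images.
- top_board_center (a point): Top board of the three-high stack: 200 x 56 x 28 mm (length, width, thickness), about 0.15 kg, plain pine, origin at its centre (half-way up); x along its length, y across its width, z up. It lies flat on the batten, lengthwise along it, and overhangs it by roughly 8 mm on each long side. Grasp across the 56 mm width.
- batten_center (a point): Batten, the middle piece of the stack: 170 x 40 x 30 mm, about 0.1 kg, plain pine, origin at its centre (half-way up); x along its length, y across its width, z up. It lies flat on the bottom board under the top board. A spare batten of the same size lying alone at the side is not wanted. Grasp across the 40 mm width.
- bottom_board: Bottom board of the stack: 220 x 110 x 30 mm pine, 0.35 kg, loose on the bench. Origin: centre of its underside (upper face 30 mm above); x along its length, y across, z up. A two-high stack at the far edge is not part of the task. Half-way between bottom board and jig the bench is clear: room to lay the top board there, pointing straight ahead of the robot (along world x).
- jig_bed (a point): Blue pocket-hole jig fixed to the bench, on the other side of the robot from the stack. Point: centre of the bed's upper face, 12 mm above the bench; x along the bed, y across, z up. Bed 70 mm wide, long sides open. End stops 100 mm from the point: at +x a blue guide block with two steel bushings, 50 mm above the bed; at -x a steel stop 25 mm above it.

How it is judged (in metres and radians):
On the way, in this order (a step that is already met when the one before it is completed fails the run):
1. the top board is lifted off and away from the stack (its centre more than 80 mm sideways of the bottom board's), the batten still on the bottom board (horizontal distance between top_board_center and bottom_board above 0.08 m and horizontal distance between batten_center and bottom_board below 0.04 m and z of batten_center in the frame of bottom_board above 0.04 m), for 0.2 s.
2. the batten lies flat on the jig's bed between the stops while the top board is off the stack (x of batten_center in the frame of jig_bed between -0.02 and 0.02 m and y of batten_center in the frame of jig_bed between -0.018 and 0.018 m and z of batten_center in the frame of jig_bed between 0.01 and 0.02 m and angle between the x axis of batten_center and the x axis of jig_bed, either way round below 0.2 rad and angle between batten_center's own z axis and vertical below 0.1 rad and horizontal distance between top_board_center and bottom_board above 0.08 m), for 0.2 s.
At the end, for the whole second after the job is handed in: Batten flat on the jig bed, within 20 mm along and 18 mm across of its centre, turned under 0.2 rad; top board flat directly on the bottom board, centred within 20 mm each way, lined up within 0.2 rad; bottom board within 30 mm of its start; all at rest (x of batten_center in the frame of jig_bed between -0.02 and 0.02 m and y of batten_center in the frame of jig_bed between -0.018 and 0.018 m and z of batten_center in the frame of jig_bed between 0.01 and 0.02 m and angle between the x axis of batten_center and the x axis of jig_bed, either way round below 0.2 rad and angle between each of batten_center, top_board_center's own z axis and vertical below 0.1 rad and x of top_board_center in the frame of bottom_board between -0.02 and 0.02 m and y of top_board_center in the frame of bottom_board between -0.02 and 0.02 m and z of top_board_center in the frame of bottom_board between 0.039 and 0.049 m and angle between the x axis of top_board_center and the x axis of bottom_board, either way round below 0.2 rad and distance of bottom_board from where it was at the start of the episode below 0.03 m and linear speed of each of top_board, batten, bottom_board below 0.02 m/s); the robot touches nothing.
It also fails if it takes over 61 s, if anything falls off the work surface, if the arm or the gripper's body presses on something with over 40 N, if the wrist force passes 120 N, or if a joint passes its speed limit or range.

## Working session

There is one attempt and no reset: what is moved stays moved. The work goes in short steps, Python scripts to look and compute and a tool call to move; the robot and the scene stay as the last step left them, time stands still between calls to the robot, and variables do not carry over. Pictures are saved under pics/ and viewed, at most 10 in all, crops included, and the job is handed in when it is done.

Besides the shell and the picture viewer there is one more tool, called after ">>>" by a JSON object that holds its "api" and its "payload", one argument or row to a line. jog_arm: Moves the arm, as the interface text tells. Its arguments: {"type":"object","properties":{"commands":{"type":"string"},"grip":{"type":"number"},"squeeze":{"type":"number"}},"required":["commands"]}

```bash
mkdir -p pics
cat > h.py <<'E'
import numpy as np, cv2
from cell import status, snapshot, camera_info, order
def shot(name):
    s=status.sense(); p,d=snapshot(name); c=camera_info(name)
    f=192/np.tan(np.radians(c["vertical_fov"])/2)
    return p,d,c,f,s
def save(n,p): cv2.imwrite("pics/"+n,cv2.cvtColor(p,cv2.COLOR_RGB2BGR))
def cloud(d,c,f):
    v,u=np.mgrid[:384,:512]; X=np.stack([(u-c["cx"])/f*d,(v-c["cy"])/f*d,d],-1).astype(float)
    return (X-np.array(c["t"]))@np.array(c["R"])   # R^T (x-t)
E
python3 - <<'E'
from h import *
for n in("top","scene"):
    p,d,c,f,s=shot(n); save(n+"1.png",p); np.savez(n+"1.npz",p=p,d=d); print(n,f,c)
print(s)
E
```

```text
top 427.4971657248575 {'vertical_fov': 48.3721555308755, 'cx': 259.3296679085237, 'cy': 190.57598875932962, 'R': array([[ 0.00341984, -0.9997982 , -0.01979555],
       [-0.99869964, -0.00240782, -0.05092383],
       [ 0.05086589,  0.01994396, -0.99850633]]), 't': array([ -5.34225286, 554.63382146, 985.6847903 ])}
scene 442.2023477177919 {'vertical_fov': 46.940042663102616, 'cx': 252.05477567063963, 'cy': 195.88280941787835, 'R': array([[-0.76762903,  0.64078491, -0.01184805],
       [ 0.45489988,  0.53173927, -0.71436646],
       [-0.45145517, -0.55375811, -0.69967148]]), 't': array([ 425.12231095, -188.42800809, 1446.30726953])}
{'time_s': 0.05, 'joints': array([67.73001674, 18.43635858, -4.01494445, 83.17438194,  1.29537434,
       78.54148804, -3.25857242]), 'dq': array([ 0.10299242, -0.01747705,  0.11657041, -0.09770798,  0.0256873 ,
        0.02292477,  0.06480679]), 'tau': array([ 3.05589701e-04, -4.92988694e+01, -4.06142911e-01, -3.13702083e+01,
       -6.42840913e-02,  3.98154301e-02,  6.54980522e-05]), 'position': array([ 254.53424314, -597.53392789,  243.49657671]), 'eef_rot': array([-1.79893033e+02,  6.36322022e-03,  2.30806724e+01]), 'force': array([-0.10082635,  0.22170396,  0.09293731]), 'moment': array([ 0.02028575, -0.00880235,  0.06062129]), 'gripper_force': 0.0, 'gripper_width': 1.0029070118280863}
```

View pics/top1.png

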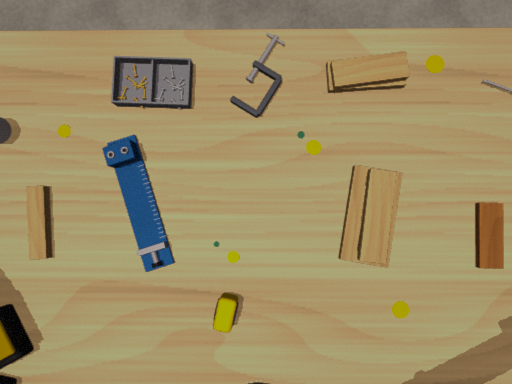

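View pics/scene1.png

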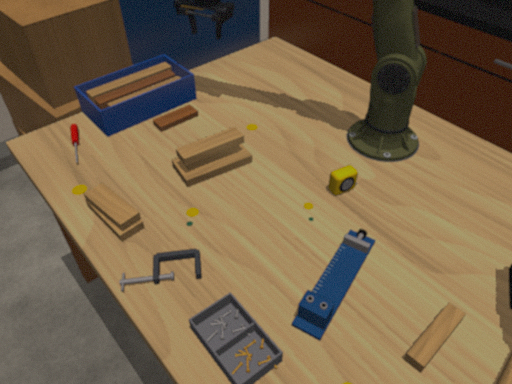

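Top view: the stack is at about (372,216), top board at (381,216), with the bottom board showing on its left. The blue jig runs from its guide block at (121,152) to its steel stop at (152,250), and the bench at about (250,200) is clear apart from flat dots and a tape measure at (225,313). The spare batten is at (38,222) and the two-high stack at (368,72). The scene view agrees: stack at (212,155), jig at (335,285).

```bash
cat >> h.py <<'E'
def rect(P):
    """min-area rect of Nx2 mm points: centre, long side, short side, yaw of the long side"""
    (cx,cy),(w,h),a=cv2.minAreaRect(np.float32(P))
    if w<h: w,h,a=h,w,a+90
    return np.round([cx,cy,w,h,(a+90)%180-90],1)
def slab(W,zlo,zhi,box,mask=None):
    m=(W[...,2]>zlo)&(W[...,2]<zhi)&(W[...,0]>box[0])&(W[...,0]<box[1])&(W[...,1]>box[2])&(W[...,1]<box[3])
    if mask is not None: m&=mask
    m=cv2.morphologyEx(m.astype(np.uint8),cv2.MORPH_OPEN,np.ones((3,3)))
    n,l,st,_=cv2.connectedComponentsWithStats(m)
    if n<2: return None
    return W[l==1+np.argmax(st[1:,4])]
E
python3 - <<'E'
from h import *
for n in("top","scene"):
    z=np.load(n+"1.npz"); p,d=z["p"],z["d"]; c=camera_info(n); f=192/np.tan(np.radians(c["vertical_fov"])/2)
    W=cloud(d,c,f); W[d==0]=-999
    def rep(t,P): print(n,t,None if P is None else (len(P),rect(P[:,:2]),"z",np.percentile(P[:,2],[5,50,95]).round(1)))
    S=(350,720,-500,-120)
    rep("topb",slab(W,75,110,S)); rep("bot",slab(W,22,38,S)); rep("any",slab(W,20,120,S))
    hsv=cv2.cvtColor(p,cv2.COLOR_RGB2HSV); blue=(hsv[...,0]>95)&(hsv[...,0]<130)&(hsv[...,1]>120)
    J=(300,900,50,500)
    rep("jig",slab(W,5,100,J,blue)); rep("bed",slab(W,5,22,J,blue)); rep("guide",slab(W,50,80,J)); rep("stop",slab(W,28,48,(400,560,100,350)))
    rep("bench",slab(W,-8,8,(450,650,-60,60)))
    C=slab(W,5,200,(400,800,-110,130)); rep("clear?",C)
E
```

```text
top topb (2527, array([ 498. , -259.6,  199.8,   56.9,   -7.2]), 'z', array([84.3, 87.6, 90.3]))
top bot (1494, array([ 504.4, -220.9,  219.2,   39.8,   -7.2]), 'z', array([26.4, 29.6, 32.7]))
top any (4696, array([ 498.1, -259.6,  220.1,  111.2,   -9.4]), 'z', array([27.4, 84.9, 89.7]))
top jig (3041, array([551.7, 285.7, 263.7,  68.8,  17.8]), 'z', array([ 8.4, 11.7, 61.5]))
top bed (2321, array([522.1, 276.5, 202.1,  68.7,  18.1]), 'z', array([ 8.3, 11.1, 14.3]))
top guide (597, array([638.3, 314. ,  66.1,  45.4, -72.1]), 'z', array([56.7, 61.1, 66.7]))
top stop (176, array([420.2, 243.8,  64.7,  13.8, -71.4]), 'z', array([32.7, 35.9, 39. ]))
top bench (4284, array([ 5.501e+02, -0.000e+00,  1.999e+02,  1.195e+02,  1.000e-01]), 'z', array([-3.6, -0.5,  2.5]))
top clear? (424, array([759.5,   5.7, 111.5,  58.8, -76.4]), 'z', array([ 9.7, 22.6, 26. ]))
scene topb (996, array([ 497.9, -255.8,  201.7,   62.1,   -7.1]), 'z', array([78.4, 87.2, 90.4]))
scene bot (955, array([ 498.1, -253.8,  223. ,  112.2,  -10.1]), 'z', array([24.9, 29.8, 34.9]))
scene any (2495, array([ 498.2, -253.4,  223.3,  112.2,  -10.4]), 'z', array([26. , 61. , 89.3]))
scene jig (2464, array([553.9, 290.1, 266. ,  65.9,  17.8]), 'z', array([ 9.1, 12.4, 62.4]))
scene bed (1405, array([513.3, 280.6, 183.8,  61.4,  19.3]), 'z', array([ 8.9, 11.5, 14.1]))
scene guide (652, array([639.8, 317.2,  66.7,  47.3, -72.4]), 'z', array([53.7, 61.6, 67.1]))
scene stop (178, array([415.6, 245.1,  65. ,  30.1, -72.6]), 'z', array([29. , 35.3, 38.3]))
scene bench (2395, array([ 5.500e+02,  1.000e-01,  1.999e+02,  1.199e+02, -0.000e+00]), 'z', array([-3.1, -0.2,  2.7]))
scene clear? (390, array([761.5,  11.4, 110.4,  56.9, -76.8]), 'z', array([ 9.2, 22.7, 25.9]))
```

>>> {"api": "jog_arm", "payload": {
  "commands": "30 -18 0 0;46 -28 0 0;50 -30 0 0;50 -30 0 0;50 -30 0 0;50 -30 0 0;46 -28 0 0;35 -22 0 0",
  "grip": 0
}}

```text
time_s: 1.1
position: [499.7, -256.6, 244.3]
eef_rot: [-180.0, -0.0, 23.2]
force: [-0.1, -0.3, 0.9]
gripper_width: 0.997
gripper_force: 0.0
```

>>> {"api": "jog_arm", "payload": {
  "commands": "0 0 0 10;0 0 0 10;0 0 0 10.3;0 0 0 0"
}}

```text
time_s: 1.6
position: [498.3, -259.2, 244.1]
eef_rot: [-180.0, 0.0, -7.1]
force: [0.4, -0.3, 0.7]
gripper_width: 0.998
gripper_force: 0.0
```

```bash
cat >> h.py <<'E'
from scipy.spatial.transform import Rotation as Ro
def wcloud(d,c,f,s):
    v,u=np.mgrid[:384,:512]; X=np.stack([(u-c["cx"])/f*d,(v-c["cy"])/f*d,d,np.ones_like(d)],-1).astype(float)
    T=(X@np.array(c["mount"]).T)[...,:3]
    W=T@Ro.from_euler("xyz",s["eef_rot"],degrees=True).as_matrix().T+s["position"]; W[d==0]=-999; return W
def rep(t,P): print(t,None if P is None else (len(P),rect(P[:,:2]),"z",np.percentile(P[:,2],[5,50,95]).round(1)))
def go(x,y,z,yaw,s=None):
    s=s or status.sense(); p=s["position"]; R=Ro.from_euler("xyz",s["eef_rot"],degrees=True).as_matrix()
    t=(s["eef_rot"][2]-yaw+90)%180-90
    print("pos",p.round(1),s["eef_rot"].round(2),"t",round(s["time_s"],2),"shift",((np.array([x,y,z])-p)@R).round(1),"turn",round(t,1))
E
python3 - <<'E'
from h import *
p,d,c,f,s=shot("wrist"); save("w1.png",p); W=wcloud(d,c,f,s); S=(350,720,-500,-120)
rep("topb",slab(W,75,110,S)); rep("bot",slab(W,22,38,S)); go(498,-258,80,-7.2,s)
E
```

```text
topb (8393, array([ 509.4, -259.5,  174.2,   56.1,   -7.4]), 'z', array([87.3, 88.5, 89.7]))
bot (2953, array([ 505.2, -222. ,  214.9,   38. ,   -9.7]), 'z', array([29.2, 30.6, 31.8]))
pos [ 498.3 -259.2  244.1] [-1.7999e+02  5.0000e-02 -7.1100e+00] t 1.6 shift [ -0.3  -1.2 164.1] turn 0.1
```

View pics/w1.png

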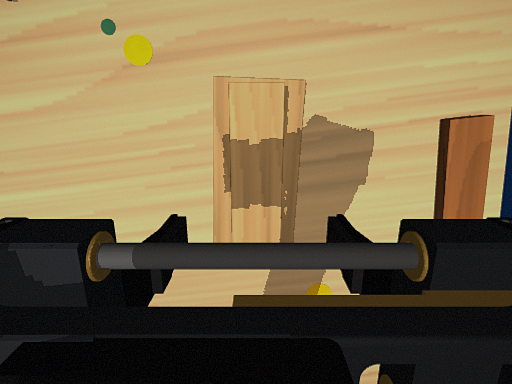

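The wrist view shows the top board lengthwise in the middle (rows 80–240, columns 228–290). It lies along the tool, between the fingers.

>>> {"api": "jog_arm", "payload": {
  "commands": "0 -1 30 0;0 0 40 0;0 0 40 0;0 0 30 0;0 0 15 0;0 0 9 0;0 0 0 0"
}}

```text
time_s: 2.52
position: [498.9, -258.5, 80.8]
eef_rot: [180.0, -0.0, -7.2]
force: [-0.2, 0.2, 0.4]
gripper_width: 1.001
gripper_force: 0.0
```

>>> {"api": "jog_arm", "payload": {
  "commands": "0 0 0 0;0 0 0 0;0 0 0 0;0 0 0 0;0 0 0 0;0 0 0 0",
  "grip": 1,
  "squeeze": 25
}}

```text
time_s: 3.28
position: [498.8, -258.5, 80.9]
eef_rot: [180.0, -0.0, -7.2]
force: [-0.7, 0.2, 2.9]
gripper_width: 0.641
gripper_force: 25.0
```

>>> {"api": "jog_arm", "payload": {
  "commands": "0 0 -5 0;0 0 -10 0;0 0 -20 0;0 0 -35 0;0 0 -35 0;0 0 -25 0;0 0 0 0"
}}

```text
time_s: 4.15
position: [500.0, -258.9, 213.2]
eef_rot: [179.9, -0.3, -7.2]
force: [0.0, 0.4, -1.6]
gripper_width: 0.642
gripper_force: 25.0
```

Run:
```python
from h import *
n="scene";p,d,c,f,s=shot(n); W=cloud(d,c,f); W[d==0]=-999; S=(350,720,-500,-120)
print(s["gripper_width"],s["gripper_force"],s["force"])
rep("batten",slab(W,52,70,S)); rep("bot",slab(W,22,38,S)); rep("held",slab(W,150,225,S))
go(545,10,200,0,s)
```

```text
0.6422773053655043 24.999060099944472 [ 0.01647675  0.37031199 -1.59697516]
batten (557, array([ 500.9, -255.7,  169.8,   45.4,   -8.6]), 'z', array([55. , 59.5, 62.3]))
bot (986, array([ 498.3, -256. ,  221.5,  115.7,  -10.2]), 'z', array([24.8, 29.6, 34.1]))
held (1063, array([ 500.5, -253.2,  203.6,   73.7,  -12.3]), 'z', array([195.1, 216.1, 221.8]))
pos [ 500.  -258.9  213.2] [179.88  -0.27  -7.22] t 4.15 shift [  10.8 -272.4   12.7] turn -7.2
```

>>> {"api": "jog_arm", "payload": {
  "commands": "2 -20 0 0;2 -36 0 -2;2 -46 0 -2;2 -48 0 -2;1 -48 0 -1.2;1 -40 0 0;0 -34 0 0;0 0 0 0"
}}

```text
time_s: 5.2
position: [522.3, 19.3, 210.0]
eef_rot: [-179.9, 0.1, 0.6]
force: [-0.1, -0.3, -0.4]
gripper_width: 0.644
gripper_force: 25.0
```

>>> {"api": "jog_arm", "payload": {
  "commands": "0 0 25 0;0 0 40 0;0 0 45 0;0 0 40 0;0 0 20 0;0 0 8 0;0 0 0 0;0 0 0 0"
}}

```text
time_s: 6.2
position: [524.4, 12.4, 33.6]
eef_rot: [180.0, -0.1, -0.0]
force: [0.2, 0.3, 0.2]
gripper_width: 0.641
gripper_force: 25.0
```

>>> {"api": "jog_arm", "payload": {
  "commands": "0 0 4 0;0 0 3 0;0 0 2 0;0 0 0 0;0 0 0 0"
}}

```text
time_s: 6.82
position: [523.6, 12.1, 23.5]
eef_rot: [180.0, -0.0, -0.0]
force: [0.3, -0.5, -0.3]
gripper_width: 0.641
gripper_force: 25.0
```

>>> {"api": "jog_arm", "payload": {
  "commands": "0 0 0 0;0 0 0 0;0 0 0 0;0 0 0 0;0 0 0 0",
  "grip": 0
}}

```text
time_s: 7.45
position: [523.6, 12.1, 23.5]
eef_rot: [180.0, -0.0, -0.0]
force: [-0.5, 0.0, -0.0]
gripper_width: 0.988
gripper_force: 0.0
```

>>> {"api": "jog_arm", "payload": {
  "commands": "0 0 -10 0;0 0 -25 0;0 0 -40 0;0 0 -45 0;0 0 -40 0;0 0 -20 0;0 0 0 0"
}}

```text
time_s: 8.32
position: [524.8, 12.3, 205.8]
eef_rot: [180.0, -0.3, -0.0]
force: [0.1, 0.5, 0.5]
gripper_width: 1.002
gripper_force: 0.0
```

Run:
```python
from h import *
S=(350,720,-500,-120);B=(380,700,-110,110)
for n in("top","scene"):
    p,d,c,f,s=shot(n); W=cloud(d,c,f); W[d==0]=-999
    print(n);rep("batten",slab(W,52,70,S)); rep("bot",slab(W,22,38,S)); rep("any",slab(W,20,70,S));rep("top",slab(W,20,36,B))
go(500,-256,200,-8,s)
```

```text
top
batten (1426, array([ 500. , -259. ,  169.8,   41.1,   -9.5]), 'z', array([56.7, 59.5, 62.4]))
bot (3123, array([ 498. , -259.6,  220.5,  111.1,   -9.2]), 'z', array([26.7, 29.7, 32.7]))
any (4682, array([ 498. , -259.6,  220.5,  111.1,   -9.2]), 'z', array([27. , 30.8, 61.2]))
top None
scene
batten (564, array([ 499.8, -256.2,  171. ,   47.4,  -10.2]), 'z', array([54.1, 59.3, 62.4]))
bot (947, array([ 499.8, -250.4,  222.5,  112.6,  -12.2]), 'z', array([25. , 29.9, 34.7]))
any (1791, array([ 498.1, -254.5,  222.3,  113.1,   -9.7]), 'z', array([25.3, 32.6, 61.3]))
top (1228, array([523.2,  14.3, 202.6,  60.8,  -0.9]), 'z', array([23.8, 27.5, 30.5]))
pos [523.8  12.2 204.1] [ 1.7997e+02 -8.0000e-02 -1.0000e-02] t 8.38 shift [-23.7 268.2   4.2] turn 8.0
```

>>> {"api": "jog_arm", "payload": {
  "commands": "-2 20 0 0;-3 36 0 0;-4 46 0 0;-4 48 0 0;-4 48 0 0;-4 40 0 0;-3 32 0 0;0 0 0 5"
}}

```text
time_s: 9.43
position: [497.4, -261.2, 201.3]
eef_rot: [-180.0, 0.2, -5.5]
force: [0.3, 0.3, 0.5]
gripper_width: 0.996
gripper_force: 0.0
```

>>> {"api": "jog_arm", "payload": {
  "commands": "0 0 20 4.5;0 0 30 0;0 0 30 0;0 0 20 0;0 0 0 0;0 0 0 0"
}}

```text
time_s: 10.18
position: [499.6, -257.8, 103.6]
eef_rot: [-180.0, 0.0, -9.5]
force: [0.8, 0.4, 0.2]
gripper_width: 0.998
gripper_force: 0.0
```

Run:
```python
from h import *
S=(350,720,-500,-120)
p,d,c,f,s=shot("wrist"); W=wcloud(d,c,f,s); rep("batten",slab(W,52,70,S)); rep("bot",slab(W,22,38,S)); go(500,-258.5,57,-9.4,s)
```

```text
batten (9185, array([ 531. , -262.7,  104.4,   40.1,   -9.8]), 'z', array([59.4, 60.5, 61.5]))
bot (17378, array([ 535.2, -263.6,  142.5,  110.5,   -9.5]), 'z', array([29.4, 30.5, 31.6]))
pos [ 499.6 -257.8  103.6] [-1.7999e+02  1.0000e-02 -9.5200e+00] t 10.18 shift [ 0.5  0.6 46.6] turn -0.1
```

>>> {"api": "jog_arm", "payload": {
  "commands": "0 0 12 0;0 0 18 0;0 0 11 0;0 0 6 0;0 0 0 0;0 0 0 0"
}}

```text
time_s: 10.98
position: [499.9, -258.0, 56.9]
eef_rot: [180.0, -0.0, -9.5]
force: [-0.4, 0.2, -0.1]
gripper_width: 0.998
gripper_force: 0.0
```

>>> {"api": "jog_arm", "payload": {
  "commands": "0 0 0 0;0 0 0 0;0 0 0 0;0 0 0 0;0 0 0 0;0 0 0 0;0 0 0 0;0 0 0 0",
  "grip": 1,
  "squeeze": 25
}}

```text
time_s: 11.98
position: [499.4, -257.9, 56.5]
eef_rot: [180.0, 0.0, -9.5]
force: [-0.2, -1.1, 0.9]
gripper_width: 0.456
gripper_force: 25.0
```

>>> {"api": "jog_arm", "payload": {
  "commands": "0 0 -5 0;0 0 -10 0;0 0 -20 0;0 0 -35 0;0 0 -35 0;0 0 -25 0;0 0 -15 0;0 0 0 0"
}}

```text
time_s: 12.98
position: [500.1, -258.1, 202.7]
eef_rot: [179.9, -0.1, -9.5]
force: [-0.6, 0.5, -1.8]
gripper_width: 0.459
gripper_force: 25.0
```

Run:
```python
from h import *
S=(350,720,-500,-120)
p,d,c,f,s=shot("wrist"); W=wcloud(d,c,f,s); rep("batten",slab(W,180,225,S)); rep("bot",slab(W,22,38,S)); 
p,d,c,f,s=shot("top"); W=cloud(d,c,f); rep("bot",slab(W,22,38,S))
J=(300,900,50,500); hsv=cv2.cvtColor(p,cv2.COLOR_RGB2HSV); blue=(hsv[...,0]>95)&(hsv[...,0]<130)&(hsv[...,1]>120); rep("bed",slab(W,5,22,J,blue))
go(523,277.5,200,18,s)
```

```text
batten (13989, array([ 543.2, -265.4,   81.4,   63.2,  -10. ]), 'z', array([205.4, 206.8, 208. ]))
bot (2786, array([ 528.6, -262.5,  154.7,  110.2,   -9.3]), 'z', array([29.3, 30.5, 31.7]))
bot (1973, array([ 498.1, -258.7,  220.3,  109.7,   -9.1]), 'z', array([26.5, 29.6, 32.6]))
bed (2292, array([522.1, 276.4, 201.9,  68.1,  18. ]), 'z', array([ 8.2, 11.2, 14.3]))
pos [ 499.4 -257.8  201.4] [179.99   0.    -9.52] t 13.03 shift [ -65.2 -531.9    1.3] turn -27.5
```

>>> {"api": "jog_arm", "payload": {
  "commands": "-3 -25 0 0;-5 -42 0 0;-7 -55 0 0;-7 -58 0 0;-7 -58 0 0;-7 -58 0 0;-7 -58 0 0;-7 -56 0 0"
}}

```text
time_s: 14.08
position: [517.1, 156.3, 200.2]
eef_rot: [180.0, 0.1, -9.5]
force: [0.2, -0.6, -2.0]
gripper_width: 0.455
gripper_force: 25.0
```

>>> {"api": "jog_arm", "payload": {
  "commands": "-7 -52 0 0;-5 -40 0 0;-3 -25 0 0;0 -5 0 -9;0 0 0 -9;0 0 0 -9.5;0 0 0 0;0 0 0 0"
}}

```text
time_s: 15.08
position: [523.1, 277.2, 200.7]
eef_rot: [180.0, 0.1, 17.8]
force: [-0.1, -0.0, -0.8]
gripper_width: 0.452
gripper_force: 25.0
```

Run:
```python
from h import *
go(522.5,277.2,90,18)
```

```text
pos [523.1 277.2 200.7] [1.800e+02 8.000e-02 1.782e+01] t 15.07 shift [ -0.4  -0.2 110.7] turn -0.2
```

>>> {"api": "jog_arm", "payload": {
  "commands": "0 0 25 0;0 0 35 0;0 0 35 0;0 0 20 0;0 0 5 0;0 0 0 0"
}}

```text
time_s: 15.82
position: [523.8, 277.9, 82.2]
eef_rot: [-180.0, -0.1, 18.0]
force: [0.3, -0.0, -0.5]
gripper_width: 0.454
gripper_force: 25.0
```

Run:
```python
from h import *
p,d,c,f,s=shot("wrist"); save("w2.png",p); W=wcloud(d,c,f,s); J=(350,720,120,450)
y=np.radians(18); Q=(W[...,:2]-[522.2,277])@np.array([[np.cos(y),-np.sin(y)],[np.sin(y),np.cos(y)]])
Z=W[...,2]
def r(t,m): 
    P=Q[m]; print(t,m.sum(),np.percentile(P,[2,50,98],axis=0).round(1).tolist(), Z[m].mean().round(1) if m.any() else 0)
near=(abs(Q[...,1])<45)&(Q[...,0]>30)&(Q[...,0]<170)
r("batten",near&(Z>78)&(Z<95)&(Q[...,0]<100)); r("bed",near&(Z>7)&(Z<17)); r("guidetop",near&(Z>55)&(Z<70))
rep("guide",slab(W,55,70,J)); go(522.2,277,39,18,s)
```

```text
batten 9656 [[31.3, -18.2], [60.4, 0.8], [85.3, 19.8]] 86.2
bed 2140 [[33.2, -32.5], [93.7, 12.6], [99.9, 36.5]] 12.6
guidetop 7651 [[99.8, -29.2], [113.1, 1.8], [125.7, 33.0]] 63.2
guide (7638, array([629.5, 313.9,  66.4,  27.8, -72.5]), 'z', array([60.6, 62.6, 68.2]))
pos [523.8 277.9  82.2] [-1.7999e+02 -5.0000e-02  1.7960e+01] t 15.82 shift [-1.9  0.4 43.2] turn -0.0
```

View pics/w2.png

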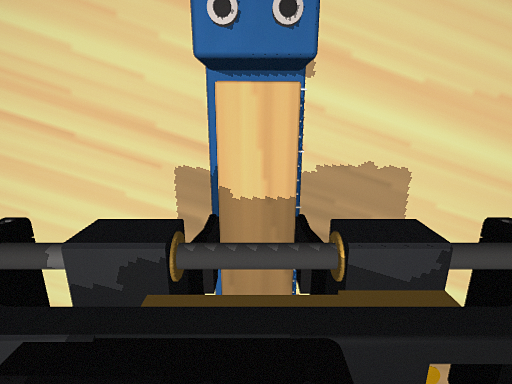

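The batten (columns 216–300, end at row 82) hangs centred over the bed, and its end is short of the guide block (face at row 68).

>>> {"api": "jog_arm", "payload": {
  "commands": "0 0 10 0;0 0 14 0;0 0 9 0;0 0 5 0;0 0 3 0;0 0 2 0;0 0 0 0;0 0 0 0"
}}

```text
time_s: 16.88
position: [523.5, 277.6, 38.7]
eef_rot: [180.0, -0.0, 18.0]
force: [0.8, -0.6, -0.4]
gripper_width: 0.455
gripper_force: 25.0
```

>>> {"api": "jog_arm", "payload": {
  "commands": "0 0 0 0;0 0 0 0;0 0 0 0;0 0 0 0;0 0 0 0;0 0 0 0",
  "grip": 0
}}

```text
time_s: 17.62
position: [523.4, 277.5, 38.5]
eef_rot: [180.0, 0.0, 18.0]
force: [-0.1, 0.6, -0.9]
gripper_width: 0.979
gripper_force: 0.0
```

>>> {"api": "jog_arm", "payload": {
  "commands": "0 0 -10 0;0 0 -25 0;0 0 -40 0;0 0 -40 0;0 0 -30 0;0 0 -15 0;0 0 0 0;0 0 0 0"
}}

```text
time_s: 18.62
position: [522.7, 277.0, 197.1]
eef_rot: [180.0, 0.1, 18.0]
force: [-0.0, 0.9, 0.3]
gripper_width: 1.0
gripper_force: 0.0
```

Run:
```python
from h import *
S=(350,720,-500,-120);B=(380,700,-110,110);J=(420,620,180,370)
for n in("wrist","top","scene"):
    p,d,c,f,s=shot(n); W=wcloud(d,c,f,s) if n=="wrist" else cloud(d,c,f)
    print(n);rep("batten",slab(W,36,48,J));
    if n!="wrist": rep("bot",slab(W,22,38,S)); rep("topb",slab(W,20,36,B))
go(523.6,12.5,200,0,s)
```

```text
wrist
batten (5461, array([526.9, 279.5, 160.2,  40.1,  17.7]), 'z', array([41.3, 42.5, 43.6]))
top
batten (516, array([474.3, 259.2,  66. ,  40. ,  17.6]), 'z', array([37.9, 41.3, 43.7]))
bot (4678, array([ 498. , -259.6,  220.4,  111.2,   -9.4]), 'z', array([26.7, 29.6, 32.5]))
topb (2099, array([5.224e+02, 1.060e+01, 1.964e+02, 5.550e+01, 2.000e-01]), 'z', array([24.5, 27.4, 30.2]))
scene
batten (1064, array([524.2, 278.6, 173.7,  40.7,  17.6]), 'z', array([38.8, 41.6, 43.9]))
bot (1773, array([ 497.8, -257.2,  222.2,  118.5,   -9.1]), 'z', array([26.1, 29.7, 32.7]))
topb (1236, array([ 5.227e+02,  1.370e+01,  2.024e+02,  6.000e+01, -4.000e-01]), 'z', array([23.6, 27.4, 30.3]))
pos [522.7 277.1 197. ] [1.7999e+02 1.5000e-01 1.7980e+01] t 18.73 shift [-80.8 251.9  -2.8] turn 18.0
```

>>> {"api": "jog_arm", "payload": {
  "commands": "-6 20 0 0;-12 36 0 0;-14 44 0 0;-15 46 0 0;-14 44 0 0;-12 38 0 0;-8 24 0 0;0 0 0 9"
}}

```text
time_s: 19.77
position: [523.7, 9.7, 197.6]
eef_rot: [180.0, 0.1, 8.5]
force: [-0.5, -0.4, -0.5]
gripper_width: 0.999
gripper_force: 0.0
```

>>> {"api": "jog_arm", "payload": {
  "commands": "0 0 15 9;0 0 35 0;0 0 40 0;0 0 25 0;0 0 10 0;0 0 0 0;0 0 0 0"
}}

```text
time_s: 20.65
position: [525.0, 12.9, 74.6]
eef_rot: [180.0, -0.1, -0.0]
force: [-0.0, -0.4, -0.2]
gripper_width: 0.996
gripper_force: 0.0
```

Run:
```python
from h import *
p,d,c,f,s=shot("wrist"); W=wcloud(d,c,f,s); rep("topb",slab(W,20,36,(380,700,-110,110))); go(523.6,12.2,24.3,0,s)
```

```text
topb (14455, array([ 5.625e+02,  1.250e+01,  1.185e+02,  5.620e+01, -2.000e-01]), 'z', array([27.4, 28.5, 29.6]))
pos [525.   12.9  74.6] [ 1.7999e+02 -1.1000e-01 -2.0000e-02] t 20.65 shift [-1.5  0.7 50.3] turn -0.0
```

>>> {"api": "jog_arm", "payload": {
  "commands": "-2 0 12 0;0 0 18 0;0 0 12 0;0 0 6 0;0 0 2 0;0 0 0 0;0 0 0 0"
}}

```text
time_s: 21.58
position: [522.5, 12.8, 24.0]
eef_rot: [180.0, -0.1, -0.0]
force: [-0.4, -0.3, 0.1]
gripper_width: 0.999
gripper_force: 0.0
```

>>> {"api": "jog_arm", "payload": {
  "commands": "0 0 0 0;0 0 0 0;0 0 0 0;0 0 0 0;0 0 0 0;0 0 0 0;0 0 0 0",
  "grip": 1,
  "squeeze": 25
}}

```text
time_s: 22.45
position: [522.1, 12.8, 23.5]
eef_rot: [180.0, 0.0, -0.0]
force: [0.0, -1.0, 0.3]
gripper_width: 0.639
gripper_force: 25.0
```

>>> {"api": "jog_arm", "payload": {
  "commands": "0 0 -5 0;0 0 -10 0;0 0 -20 0;0 0 -35 0;0 0 -35 0;0 0 -25 0;0 0 -15 0;0 0 0 0"
}}

```text
time_s: 23.45
position: [522.7, 12.9, 169.5]
eef_rot: [180.0, -0.1, -0.0]
force: [0.4, 0.5, -1.8]
gripper_width: 0.643
gripper_force: 25.0
```

Run:
```python
from h import *
p,d,c,f,s=shot("wrist"); W=wcloud(d,c,f,s); P=slab(W,150,200,(380,700,-110,110)); rep("held",P); print(s["gripper_width"],"end",(np.percentile(P[:,0],99.5)-s["position"][0]).round(1)); go(498,-258.5,160,-9.3,s)
```

```text
held (23734, array([ 5.742e+02,  1.310e+01,  9.590e+01,  7.880e+01, -4.000e-01]), 'z', array([173.4, 174.6, 175.7]))
0.6426579598878353 end 98.7
pos [522.7  12.9 169.5] [ 1.7997e+02 -1.2000e-01 -3.0000e-02] t 23.45 shift [-24.6 271.4   9.6] turn 9.3
```

Held centrally. Now over to the bottom board.

>>> {"api": "jog_arm", "payload": {
  "commands": "-2 20 0 0;-3 36 0 0;-4 46 0 0;-4 48 0 0;-4 48 0 0;-4 40 0 0;-3 33 0 0;0 0 0 5"
}}

```text
time_s: 24.5
position: [495.8, -261.7, 166.3]
eef_rot: [-180.0, 0.2, -5.5]
force: [-0.4, -0.1, -1.5]
gripper_width: 0.639
gripper_force: 25.0
```

>>> {"api": "jog_arm", "payload": {
  "commands": "0 0 10 4.3;0 0 25 0;0 0 30 0;0 0 15 0;0 0 5 0;0 0 0 0;0 0 0 0"
}}

```text
time_s: 25.38
position: [498.8, -258.5, 84.6]
eef_rot: [180.0, -0.1, -9.3]
force: [-0.1, 0.2, -1.6]
gripper_width: 0.64
gripper_force: 25.0
```

Run:
```python
from h import *
p,d,c,f,s=shot("wrist"); W=wcloud(d,c,f,s); S=(350,720,-500,-120); rep("bot",slab(W,22,38,S)); rep("held",slab(W,75,105,S)); go(498.5,-258.7,54,-9.3,s)
```

```text
bot (3787, array([ 552.2, -218.7,  123.3,   16.1,   -9.5]), 'z', array([29.5, 30.5, 31.6]))
held (23595, array([ 549.3, -266.7,   96.2,   78.7,   -9.6]), 'z', array([88.5, 89.6, 90.8]))
pos [ 498.8 -258.5   84.6] [ 1.7996e+02 -1.0000e-01 -9.3200e+00] t 25.38 shift [-0.3  0.2 30.6] turn -0.0
```

>>> {"api": "jog_arm", "payload": {
  "commands": "0 0 8 0;0 0 10 0;0 0 6 0;0 0 4 0;0 0 2 0;0 0 0 0;0 0 0 0;0 0 0 0"
}}

```text
time_s: 26.42
position: [498.1, -258.2, 53.6]
eef_rot: [180.0, -0.0, -9.3]
force: [-0.0, -0.5, -0.8]
gripper_width: 0.64
gripper_force: 25.0
```

>>> {"api": "jog_arm", "payload": {
  "commands": "0 0 0 0;0 0 0 0;0 0 0 0;0 0 0 0;0 0 0 0;0 0 0 0",
  "grip": 0
}}

```text
time_s: 27.18
position: [498.0, -258.2, 53.5]
eef_rot: [180.0, 0.0, -9.3]
force: [0.3, -0.2, -0.0]
gripper_width: 1.001
gripper_force: 0.0
```

>>> {"api": "jog_arm", "payload": {
  "commands": "0 0 -10 0;0 0 -25 0;0 0 -40 0;0 0 -50 0;0 0 -50 0;0 0 -30 0;0 0 0 0;0 0 0 0"
}}

```text
time_s: 28.18
position: [497.6, -257.9, 258.0]
eef_rot: [-180.0, 0.1, -9.3]
force: [-1.2, -0.5, 0.1]
gripper_width: 1.0
gripper_force: 0.0
```

Run:
```python
from h import *
S=(350,720,-500,-120);J=(420,620,180,370)
for n in("wrist","top","scene"):
    p,d,c,f,s=shot(n); W=wcloud(d,c,f,s) if n=="wrist" else cloud(d,c,f); print(n)
    rep("topb",slab(W,50,66,S)); rep("any",slab(W,20,66,S))
    if n!="wrist": rep("batten",slab(W,36,48,J))
    if n=="scene": save("s2.png",p)
print(s["position"],s["gripper_width"],s["force"],s["time_s"])
```

```text
wrist
topb (7223, array([ 498.7, -257.8,  197.7,   56. ,   -9.4]), 'z', array([57.3, 58.5, 59.7]))
any (13623, array([ 497.1, -257.3,  219.5,  110.3,   -9.3]), 'z', array([29.5, 57.3, 59.5]))
top
topb (690, array([ 429.2, -248.2,   58.7,   57. ,   -9.2]), 'z', array([54.5, 57.7, 60.5]))
any (2947, array([ 497.8, -259.3,  220.2,  110.8,   -9.1]), 'z', array([27. , 31.3, 59.4]))
batten (1309, array([523.5, 275.4, 169.4,  41.4,  17.8]), 'z', array([38.4, 41.2, 44. ]))
scene
topb (897, array([ 498.8, -257.5,  201. ,   63.3,   -9.2]), 'z', array([52.5, 57.5, 60.3]))
any (1936, array([ 497.8, -253.3,  224.7,  114.4,  -11.3]), 'z', array([25.6, 45.9, 59.7]))
batten (1061, array([524.2, 278.4, 173.3,  40.7,  17.7]), 'z', array([38.7, 41.4, 43.9]))
[ 497.26771006 -257.79372888  257.0905877 ] 1.004635231865865 [ 0.16183438 -0.71205054  0.29727581] 28.275
```

View pics/s2.png

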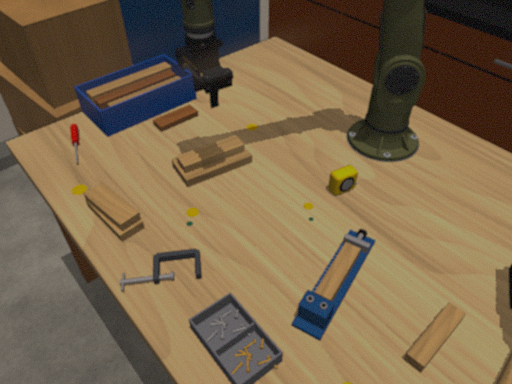

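The picture shows the batten on the jig bed at (340,272) between the stops, the top board back on the bottom board at (212,158), and the gripper clear.

```bash
python3 -c "from cell import order; print(order.job_done())"
```

```text
the job is handed in; nothing more can be done
None
```

The job is handed in, with no verdict returned: by my last measurements the batten lies flat on the jig bed within about 2 mm of its centre, the top board is back on the bottom board within about 2 mm and lined up, and the bottom board is where it was.

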